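Step an end plate under the inspection pointer

TASK

A gearbox end plate is clamped on the x-y sliding carriage on the robotics bench. Slide the carriage (its upright black knob is the handle) until the green spot stands under the tip of the fixed red pointer, let it rest there for a second, then slide on until the blue spot stands under the pointer, and let go.

Things in the scene. Friction and masses are not known exactly. Their poses are not given: they have to be found in the camera images.
- knob (a point): Upright round black knob, orange band near its top, 28 mm in diameter, 56 mm tall, on the robot's side of the carriage. Point: on its axis, 20 mm below its top, 100 mm above the bench. The carriage slides both ways level (2 N plus light drag), never turns or lifts, stays where left; every spot moves exactly as the knob does. Knob 145 mm from the end plate's centre; travel suffices.
- pointer_tip (a point): Tip of the fixed red pointer, a needle pointing straight down, 88 mm above the bench and 12 mm above the end plate. It hangs from a level aluminium arm, 144 to 162 mm above the bench, that comes from a post on the side away from the robot; pointer, arm and post do not move.
- green_spot (a point): Centre of the green spot, 22 mm in diameter, on top of the round grey end plate (116 mm in diameter, top 76 mm above the bench). The plate is clamped on the carriage at any angle and does not turn on it. Four spots lie evenly on a circle of 40 mm radius: green, yellow, blue, red, anticlockwise from above; yellow and red are not wanted.
- blue_spot (a point): Centre of the blue spot, 22 mm in diameter, on the same plate, diametrically opposite the green one (80 mm from it).

How it is judged:
By the outcome, as a careful person would: the job done as asked, in the order asked, and still so for the second after the job is handed in, with the robot touching nothing.
It also fails if it takes over 37 s, if anything falls off the work surface, if the arm or the gripper's body presses on something with over 40 N, if the wrist force passes 120 N, or if a joint passes its speed limit or range.

ROBOT

A 6-joint arm with a two-finger parallel gripper is mounted at the origin on the work surface. World frame = base frame: x ahead of the robot, y to its left, z up, the work surface at z = 0. Lengths are in mm, angles in degrees, forces in N, time in s.
With the tool pointing down it reaches from about 350 to 875 mm from the base axis. Payload 4.2 kg.
Tool frame: the origin (TCP) lies midway between the tips of the shut fingers; the grasp point (between the pads) lies 19 mm behind it (ctrl.hold_point_z is the distance from the TCP to the grasp point, in mm); z points along the fingers, y is the line along which they close (so a half turn about z gives the same grasp; the last joint's range is limited). The gripper opens to 87 mm and grips with 3 to 60 N. Pads are 19 mm wide; open, the fingers measure 117 mm over their backs; the gripper's body (75 mm by 190 mm) begins 51 mm behind the grasp point.
Start: joints at [14.817, 22.042, 0.453, 0, -68.411, -14.817], TCP at [624.979, 0.025, 222.55] pointing down, gripper open.
Joint ranges: [-179.83, 179.83], [-69.29, 118.12], [-61.27, 80.66], [-181.25, 117.63], [-171.15, -9.14], [-177.46, 177.46]. Speed limits (degrees/s): [159.86, 159.86, 180, 180, 180, 180].

INTERFACE

Orientations are given as a 3x3 rotation matrix whose columns are the frame's x, y, z axes.
In Python, from station import ctrl gives the robot as it stands.
- The arm moves only by the tool arm_command, never from a script. Its argument "deltas" is a list of rows, each an object of numbers: "hand": the gripper command: -1 is shut, 1 is fully open, values between are in proportion; "tx", "ty", "tz": the shift along the tool's x, y, z in m; "roll": the turn about the tool's z in degrees. In form: [{"hand": .., "tx": .., "ty": .., "tz": .., "roll": ..}, ...]. A call has 1 to 12 rows; each row is the pose to reach, as a shift and turn from the pose commanded when the call began, along the tool's axes at that moment; what a row does not reach only later rows make up. A row lasts 1/12 s, in which the tool goes at most 41.7 mm and 7.16 degrees, less where a joint would pass 70% of its speed; a pose out of reach is approached as far as the arm can. A call with a gripper value outside its range is refused whole. The fingers move at their own pace and stop on an object; "newtons" is the grip in N (left out, the last holds). Time passes only in rows, so rows that repeat a pose let the fingers close. It gives the time, the measured TCP pose, the force, the opening and the grip force at its end, in the units of the state.
- ctrl.observe(): the state, without advancing time (a new reading comes with each control period).
- ctrl.snapshot(name): name is "scene" or "side" or "wrist"; returns the picture (384x512x3 uint8, blue, green, red); there is no depth.
- ctrl.camera_info(name): a dict with "vertical_fov" (degrees; the focal length in pixels is half the picture's height over the tangent of half this angle, whatever the lens; pixels are square), "cx", "cy" (the principal point, pixels), "eye" and "attitude" of the camera in the world. Camera axes: x right, y up, looking along -z (the intrinsics and any distortion apply to the point x, -y, -z); pixel columns grow to the right and rows downward; lengths in mm; the calibration is good to about 2 mm. A picture is of the moment at which its call begins: read the wrist's pose just before it. camera_info takes no time and is no camera call; for the wrist camera it gives the pose at the moment of the call.
- ctrl.finish_job(): hands the job in; it is judged then, once.
Trained networks look in the newest picture that a camera, given by its name, has taken for a name from the list of things; names that differ only in an ending like _2 or _b are one class to them, and where a whole thing is asked for, a point or a joint stands for the part that bears it (a point fixed in the world has none). Each returns a list of dicts, best first, with "score" (0 to 1); they miss things now and then, are a little off and sometimes report something else, mostly with a low value. They report only what shows in the picture. A call takes as long as a camera call.
- ctrl.regions_of(camera, query): "pixels" (384x512 bool, what is visible of it) and "rect" ([left, top, right, bottom] as shares, 0 to 1, of the picture: columns of its width, rows of its height, round what is visible of it).
- ctrl.spot_point(camera, query): "xy" ([column, row] as shares, 0 to 1, of the picture: columns of its width, rows of its height: a listed point, or the origin of a listed thing).
The state is a dict: "time": time; "joints": joint angles; "joint_vel": joint speeds; "joint_efforts": joint torques, N m; "ee_pos": TCP position; "ee_rot": TCP orientation; "ft_force": force on the tool from outside, world axes, zero at the start; "moment": the same for the moment, N m; "width": finger opening in mm; "finger_force": force on a finger pad.
Only numpy, scipy, OpenCV 4.12 (cv2) and the standard library are available. Lean on these libraries where they do the work, as an engineer would, in place of code of your own. Each camera call takes 0.05 s, during which the arm holds its last target. There are 200 camera calls.

## Working session

There is one attempt and no reset: what is moved stays moved. The work goes in short steps, Python scripts to look and compute and a tool call to move; the robot and the scene stay as the last step left them, time stands still between calls to the robot, and variables do not carry over. Pictures are saved under pics/ and viewed, at most 10 in all, crops included, and the job is handed in when it is done.

Besides the shell and the picture viewer there is one more tool, called after "Emit:" as name(argument=value, ...), one argument or row to a line, values as JSON. arm_command: Moves the arm, as the interface text tells. Its arguments: {"type":"object","properties":{"deltas":{"type":"array","items":{"type":"object","properties":{"hand":{"type":"number"},"tx":{"type":"number"},"ty":{"type":"number"},"tz":{"type":"number"},"roll":{"type":"number"}}}},"newtons":{"type":"number"}},"required":["deltas"]}

```bash
mkdir -p pics; cat > h.py <<'E'
import numpy as np, cv2
from station import ctrl
def ray(cam,xy):
    i=ctrl.camera_info(cam); f=192/np.tan(np.radians(i["vertical_fov"])/2)
    u=np.array([[(xy[0]*512),(xy[1]*384)]],float)
    K=np.array([[f,0,i["cx"]],[0,f,i["cy"]],[0,0,1]])
    d=i.get("distortion"); 
    p=cv2.undistortPoints(u[None],K,None if d is None else np.array(d,float))[0,0]
    return np.array(i["eye"],float),np.array(i["attitude"],float)@np.array([p[0],-p[1],-1])
def at(cam,xy,z):
    o,r=ray(cam,xy); return (o+r*(z-o[2])/r[2])
Z=dict(knob=100,pointer_tip=88,green_spot=76,blue_spot=76)
def look(cam,names=Z):
    for n in names:
        for d in ctrl.spot_point(cam,n)[:2]:
            print(cam,n,round(d["score"],2),(np.array(d["xy"])*[512,384]).round(1),at(cam,d["xy"],Z[n]).round(1))
E
python3 - <<'E'
from h import *
for c in("scene","side"):
    cv2.imwrite(f"pics/{c}0.png",ctrl.snapshot(c)); print(ctrl.camera_info(c)); look(c)
print(ctrl.observe()["ee_rot"],ctrl.observe()["time"])
E
```

```text
{'vertical_fov': 46.695624488731795, 'cx': 260.33937970200117, 'cy': 193.62323572142654, 'eye': array([1005.41107097,  335.93683107,  535.29133811]), 'attitude': array([[-0.62186722, -0.509367  ,  0.59483311],
       [ 0.78311919, -0.40220556,  0.47429424],
       [-0.00234465,  0.76077326,  0.64901352]])}
scene knob 0.71 [307.7 140.3] [442.2  -6.5 100. ]
scene pointer_tip 0.79 [202.7 188.4] [641.7 -69.9  88. ]
scene green_spot 0.84 [266.  183.6] [559.   -8.2  76. ]
scene blue_spot 0.87 [219.7 188.6] [615.3 -58.9  76. ]
{'vertical_fov': 50.54252755951094, 'cx': 254.5623922183789, 'cy': 198.36005589154075, 'eye': array([339.65758223, 339.74306816, 606.00538066]), 'attitude': array([[-0.76253076,  0.48022011, -0.43351526],
       [-0.64670727, -0.58422585,  0.49035688],
       [-0.01779159,  0.65426967,  0.75605202]])}
side knob 0.63 [361.5 251.2] [441.7 -10.  100. ]
side knob 0.52 [298.7 222.6] [544.2   6.  100. ]
side pointer_tip 0.95 [272.2 172.2] [652.3 -63.2  88. ]
side green_spot 0.55 [299.4 222.6] [553.  -10.6  76. ]
side blue_spot 0.65 [288.2 185. ] [617.7 -65.7  76. ]
[[-8.82242548e-06 -9.99999996e-01 -8.57501931e-05]
 [-1.00000000e+00  8.82214246e-06  3.30096916e-06]
 [-3.30021265e-06  8.57502222e-05 -9.99999996e-01]] 0.5
```

View pics/scene0.png

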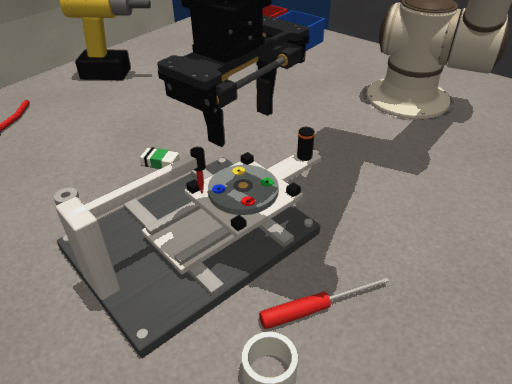

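View pics/side0.png

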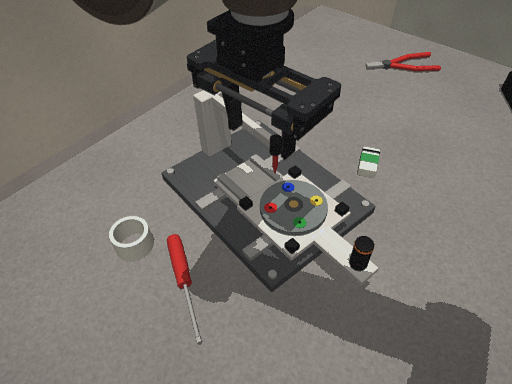

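The pictures show the knob near (307,140) in scene and (361,252) in side. The pointer tip is near (202,190) in scene and (274,172) in side, with the green spot on the robot side and blue by the pointer, which agrees with the networks. I'll turn the gripper so its long body stays across x, clear of the pointer arm, and move above the knob.

Emit:
arm_command(
  deltas=[
    {"hand":1,"tx":0.008,"ty":0.183,"tz":0,"roll":90},
    {"hand":1,"tx":0.008,"ty":0.183,"tz":0,"roll":90},
    {"hand":1,"tx":0.008,"ty":0.183,"tz":0,"roll":90},
    {"hand":1,"tx":0.008,"ty":0.183,"tz":0,"roll":90},
    {"hand":1,"tx":0.008,"ty":0.183,"tz":0,"roll":90},
    {"hand":1,"tx":0.008,"ty":0.183,"tz":0,"roll":90},
    {"hand":1,"tx":0.008,"ty":0.183,"tz":0,"roll":90},
    {"hand":1,"tx":0.008,"ty":0.183,"tz":0,"roll":90},
    {"hand":1,"tx":0.008,"ty":0.183,"tz":0,"roll":90},
    {"hand":1,"tx":0.008,"ty":0.183,"tz":0,"roll":90},
    {"hand":1,"tx":0.008,"ty":0.183,"tz":0,"roll":90},
    {"hand":1,"tx":0.008,"ty":0.183,"tz":0,"roll":90},
  ],
)

```text
time: 1.5
ee_pos: [442.0, -8.0, 222.8]
ee_rot: [[-0.998, -0.065, 0.001], [-0.065, 0.998, 0.0], [-0.001, 0.0, -1.0]]
ft_force: [0.0, 0.8, -0.4]
width: 87.3
finger_force: 0.0
```

```bash
python3 - <<'E'
from h import *
o=ctrl.observe();print(o["ee_pos"],o["ee_rot"].round(3) if hasattr(o["ee_rot"],"round") else o["ee_rot"],o["time"],o["joints"])
for c in("wrist","scene","side"):
    cv2.imwrite(f"pics/{c}1.png",ctrl.snapshot(c)); look(c)
E
```

```text
[441.96784996  -7.98022773 222.76407957] [[-0.998 -0.065  0.001]
 [-0.065  0.998  0.   ]
 [-0.001  0.    -1.   ]] 1.5 [ 2.01576753e+01  3.85203902e+00 -2.36831835e+01 -9.11228394e-04
 -6.24318553e+01 -1.06456946e+02]
wrist knob 0.76 [250.8 176.3] [440.2 -13.4 100. ]
wrist pointer_tip 0.59 [196.5 338.7] [649.8 -64.6  88. ]
wrist green_spot 0.96 [251.  263.1] [549.6  -6.4  76. ]
wrist blue_spot 0.83 [203.3 306.7] [613.1 -59.3  76. ]
scene knob 0.55 [303.8 138.2] [440.9 -15.7 100. ]
scene pointer_tip 0.79 [202.4 189.4] [643.7 -68.6  88. ]
scene green_spot 0.63 [265.1 184.6] [561.9  -7.7  76. ]
scene blue_spot 0.79 [222.6 188.2] [611.6 -55.9  76. ]
side knob 0.91 [360.1 252.3] [442.4  -7.  100. ]
side pointer_tip 0.88 [271.8 172.2] [652.8 -62.8  88. ]
side green_spot 0.93 [302.1 220.7] [552.  -16.6  76. ]
side blue_spot 0.8 [285.6 185.1] [621.2 -62.6  76. ]
```

View pics/wrist1.png

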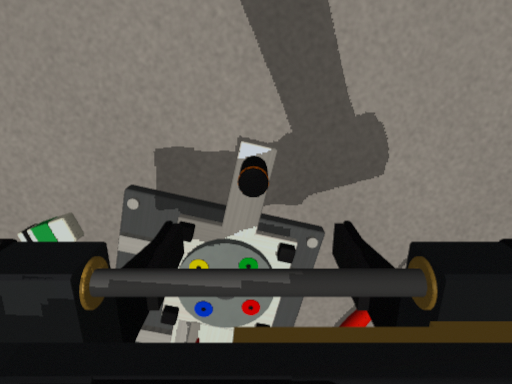

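The wrist picture shows the knob at (253,177), between the fingers in y, and the green spot at (248,265). I'll lower onto the knob and close.

Emit:
arm_command(
  deltas=[
    {"hand":1,"tx":0.001,"ty":-0.003,"tz":0.04,"roll":3.8},
    {"hand":1,"tx":0.001,"ty":-0.003,"tz":0.08,"roll":3.8},
    {"hand":1,"tx":0.001,"ty":-0.003,"tz":0.11,"roll":3.8},
    {"hand":1,"tx":0.001,"ty":-0.003,"tz":0.13,"roll":3.8},
    {"hand":1,"tx":0.001,"ty":-0.003,"tz":0.142,"roll":3.8},
    {"hand":1,"tx":0.001,"ty":-0.003,"tz":0.142,"roll":3.8},
    {"hand":-0.5,"tx":0.001,"ty":-0.003,"tz":0.142,"roll":3.8},
    {"hand":-1,"tx":0.001,"ty":-0.003,"tz":0.142,"roll":3.8},
    {"hand":-1,"tx":0.001,"ty":-0.003,"tz":0.142,"roll":3.8},
    {"hand":-1,"tx":0.001,"ty":-0.003,"tz":0.142,"roll":3.8},
    {"hand":-1,"tx":0.001,"ty":-0.003,"tz":0.142,"roll":3.8},
    {"hand":-1,"tx":0.001,"ty":-0.003,"tz":0.142,"roll":3.8},
  ],
  newtons=25,
)

```text
time: 3.25
ee_pos: [441.5, -10.9, 81.1]
ee_rot: [[-1.0, -0.004, 0.001], [-0.004, 1.0, 0.0], [-0.001, 0.0, -1.0]]
ft_force: [0.8, 0.0, -0.4]
width: 54.8
finger_force: 0.0
```

```bash
cat >> h.py <<'E'
def spot(cam,im,hue,name):
    "centroid of the saturated blob of a hue nearest the network's point"
    h=cv2.cvtColor(im,cv2.COLOR_BGR2HSV)
    m=((h[...,1]>110)&(h[...,2]>40)&(abs(h[...,0].astype(int)-hue)<15)).astype(np.uint8)
    d=ctrl.spot_point(cam,name)
    if not d: print(cam,name,"none");return
    p=np.array(d[0]["xy"])*[512,384]
    n,_,st,c=cv2.connectedComponentsWithStats(m)
    k=[i for i in range(1,n) if st[i,4]>8 and np.hypot(*(c[i]-p))<12]
    if not k: print(cam,name,"net only",p.round(1),d[0]["score"]); q=p
    else: i=max(k,key=lambda i:st[i,4]); q=st[i,:2]+st[i,2:4]/2-.0; print(cam,name,"net",p.round(1),"cent",c[i].round(1),"box",q,st[i])
    q=np.array([c[i][0]+.5,c[i][1]+.5]) if k else p
    print("   ",at(cam,q/[512,384],76).round(1)); return q
def tri(a,b):
    "a,b: (cam,xy px); least-squares meeting point of two rays"
    A=np.zeros((3,3));y=np.zeros(3)
    for c,p in(a,b):
        o,r=ray(c,np.array(p)/[512,384]); r/=np.linalg.norm(r); P=np.eye(3)-np.outer(r,r); A+=P; y+=P@o
    return np.linalg.solve(A,y)
E
python3 - <<'E'
from h import *
o=ctrl.observe();print(o["ee_pos"],o["ee_rot"],o["width"],o["time"])
for c in("scene","side"):
    im=ctrl.snapshot(c); spot(c,im,60,"green_spot"); spot(c,im,117,"blue_spot"); look(c,["pointer_tip"])
    cv2.imwrite(f"pics/{c}2.png",im)
a,b=[cv2.imread(f"pics/{c}2.png") for c in("scene","side")]
cr=lambda im,x,y:cv2.resize(im[y:y+75,x:x+100],None,fx=4,fy=4,interpolation=0)
cv2.imwrite("pics/crop2.png",np.hstack([cr(a,175,150),cr(b,225,140)]))
print(tri(("scene",(202.5,189)),("side",(272,172.2))))
E
```

```text
[441.4840164  -10.93258335  81.14397714] [[-9.99989145e-01 -4.47685171e-03  1.29153201e-03]
 [-4.47625060e-03  9.99989872e-01  4.67939885e-04]
 [-1.29361382e-03  4.62153585e-04 -9.99999056e-01]] 54.80515678404679 3.25
scene green_spot net [267.4 183. ] cent [266.7 181.5] box [267.5 182. ] [261 178  13   8  88]
    [554.5  -9.1  76. ]
scene blue_spot net [220.5 189.5] cent [218.4 188.4] box [219. 189.] [212 184  14  10 104]
    [616.6 -59.5  76. ]
scene pointer_tip 0.79 [203.1 188.8] [642.  -68.7  88. ]
side green_spot net [299.  220.2] cent [299.3 221.9] box [300.  222.5] [293 217  14  11 111]
    [552.8 -11.3  76. ]
side blue_spot net [287. 185.] cent [287.6 186.8] box [288. 187.] [282 182  12  10  89]
    [614.6 -61.3  76. ]
side pointer_tip 0.56 [274.5 172.7] [648.4 -64.8  88. ]
[649.3633513  -60.25770663  94.78819944]
```

View pics/crop2.png

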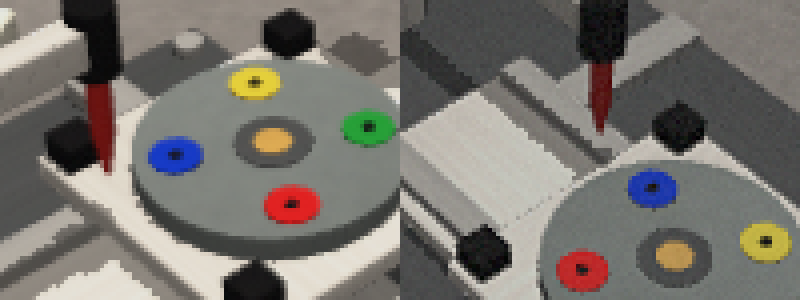

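The crop shows the needle tip at scene px (202.2,193.3) and side px (275,173). The network placed it too high in the scene picture. The spots are cleanly segmented, and green to blue comes out at 79.8 mm. I'll finish closing the gripper.

Emit:
arm_command(
  deltas=[
    {"hand":-1},
    {"hand":-1},
    {"hand":-1},
    {"hand":-1},
    {"hand":-1},
    {"hand":-1},
    {"hand":-1},
    {"hand":-1},
  ],
  newtons=25,
)

```text
$.deltas[0]: bad value
```

```bash
python3 - <<'E'
from h import *
for c,p in(("scene",(202.2,193.3)),("side",(275,173))): print(at(c,np.array(p)/[512,384],88))
print(tri(("scene",(202.2,193.3)),("side",(275,173))))
o=ctrl.observe();print(o["width"],o["finger_force"],o["ee_pos"])
E
```

```text
[650.75543996 -62.21508326  88.        ]
[647.17066833 -64.79844057  88.        ]
[648.31549261 -65.6946827   85.41824784]
27.42337882493179 24.999985434114933 [441.26395019 -11.07259894  80.57724242]
```

Emit:
arm_command(
  deltas=[
    {"hand":-1,"tx":-0.004,"ty":-0.002,"tz":0,"roll":0},
    {"hand":-1,"tx":-0.012,"ty":-0.007,"tz":0,"roll":0},
    {"hand":-1,"tx":-0.024,"ty":-0.0135,"tz":0,"roll":0},
    {"hand":-1,"tx":-0.036,"ty":-0.02,"tz":0,"roll":0},
    {"hand":-1,"tx":-0.048,"ty":-0.027,"tz":0,"roll":0},
    {"hand":-1,"tx":-0.06,"ty":-0.0335,"tz":0,"roll":0},
    {"hand":-1,"tx":-0.072,"ty":-0.04,"tz":0,"roll":0},
    {"hand":-1,"tx":-0.083,"ty":-0.0465,"tz":0,"roll":0},
    {"hand":-1,"tx":-0.091,"ty":-0.051,"tz":0,"roll":0},
    {"hand":-1,"tx":-0.095,"ty":-0.053,"tz":0,"roll":0},
    {"hand":-1,"tx":-0.095,"ty":-0.053,"tz":0,"roll":0},
    {"hand":-1,"tx":-0.095,"ty":-0.053,"tz":0,"roll":0},
  ],
)

```text
time: 4.65
ee_pos: [537.3, -64.1, 80.6]
ee_rot: [[-1.0, -0.005, 0.002], [-0.005, 1.0, -0.001], [-0.002, -0.001, -1.0]]
ft_force: [1.8, -2.7, 0.6]
width: 27.4
finger_force: 25.0
```

```bash
python3 - <<'E'
from h import *
o=ctrl.observe();print(o["ee_pos"],o["ft_force"],o["width"],o["time"])
ims=[]
for c in("scene","side"):
    im=ctrl.snapshot(c); ims.append(im); spot(c,im,60,"green_spot"); spot(c,im,117,"blue_spot"); look(c,["pointer_tip"])
cr=lambda im,x,y:cv2.resize(im[y:y+75,x:x+100],None,fx=4,fy=4,interpolation=0)
cv2.imwrite("pics/crop3.png",np.hstack([cr(ims[0],155,150),cr(ims[1],225,140)]))
E
```

```text
[537.28569271 -64.07766742  80.63505932] [ 1.75683297 -2.65535478  0.61882791] 27.427720366827117 4.65
scene green_spot none
scene blue_spot net only [252.2 154.5] 0.65
    [509.6 -77.6  76. ]
scene pointer_tip 0.65 [202.4 189.1] [643.2 -69.1  88. ]
side green_spot net only [273.8 177.5] 0.59
    [648.9 -64.   76. ]
side blue_spot none
side pointer_tip 0.94 [274.4 174.2] [646.2 -61.8  88. ]
```

View pics/crop3.png

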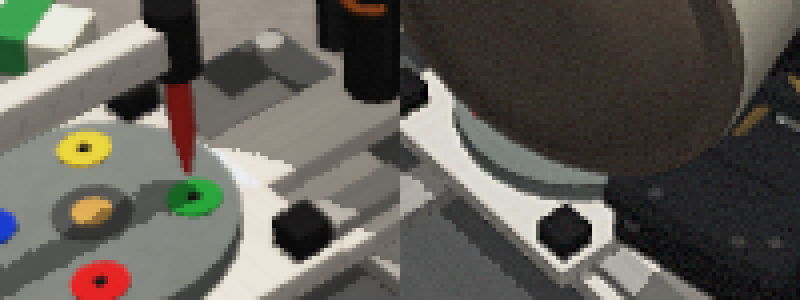

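The scene crop shows the tip at px (202.3,193.8) and the green spot's centre hole at (203.4,199). The side view is blocked by the arm. I'll compare the two points within the scene camera.

```bash
python3 - <<'E'
from h import *
im=cv2.resize(cv2.imread("pics/crop3.png")[:,:400],None,fx=.25,fy=.25,interpolation=0)
h=cv2.cvtColor(im,cv2.COLOR_BGR2HSV)
m=((h[...,1]>90)&(abs(h[...,0].astype(int)-62)<16))&(h[...,2]>30); m[:35]=0
n,_,st,c=cv2.connectedComponentsWithStats(m.astype(np.uint8)); print(st,c)
r=(h[...,1]>120)&((h[...,0]<8)|(h[...,0]>172)); r[50:]=0
ys,xs=np.nonzero(r); 
for y in range(30,47): print(y+150,[x+155 for x in xs[ys==y]])
t=at("scene",np.array((202.4,193.9))/[512,384],88)
i=1+np.argmax(st[1:,4]); g=at("scene",(c[i]+[155.5,150.5])/[512,384],76)
print(t,g,t-g, at("scene",np.array((203.6,199.2))/[512,384],76))
E
```

```text
[[   0    0  100   75 7394]
 [  42   44   14   10  106]] [[49.51893427 36.82891534]
 [48.17924528 48.93396226]]
180 [np.int64(198), np.int64(199), np.int64(200), np.int64(201), np.int64(202), np.int64(203)]
181 [np.int64(198), np.int64(199), np.int64(200), np.int64(201), np.int64(202), np.int64(203)]
182 [np.int64(198), np.int64(199), np.int64(200), np.int64(201), np.int64(202), np.int64(203)]
183 [np.int64(198), np.int64(199), np.int64(200), np.int64(201), np.int64(202), np.int64(203)]
184 [np.int64(198), np.int64(199), np.int64(200), np.int64(201), np.int64(202), np.int64(203)]
185 [np.int64(199), np.int64(200), np.int64(201), np.int64(202)]
186 [np.int64(199), np.int64(200), np.int64(201), np.int64(202)]
187 [np.int64(200), np.int64(201), np.int64(202)]
188 [np.int64(200), np.int64(201), np.int64(202)]
189 [np.int64(200), np.int64(201), np.int64(202)]
190 [np.int64(201), np.int64(202)]
191 [np.int64(201), np.int64(202)]
192 [np.int64(201), np.int64(202)]
193 []
194 []
195 []
196 []
[651.5974161  -60.96859971  88.        ] [650.50183589 -60.69593311  76.        ] [ 1.09558021 -0.27266659 12.        ] [650.17621521 -61.18226967  76.        ]
```

Green stands within about 1 mm of the tip. I'll hold it there for over a second, then slide to blue: −62 mm in x, +50 mm in y.

Emit:
arm_command(
  deltas=[
    {"hand":-1,"tx":0,"ty":0,"tz":0,"roll":0},
    {"hand":-1,"tx":0,"ty":0,"tz":0,"roll":0},
    {"hand":-1,"tx":0,"ty":0,"tz":0,"roll":0},
    {"hand":-1,"tx":0,"ty":0,"tz":0,"roll":0},
    {"hand":-1,"tx":0,"ty":0,"tz":0,"roll":0},
    {"hand":-1,"tx":0,"ty":0,"tz":0,"roll":0},
    {"hand":-1,"tx":0,"ty":0,"tz":0,"roll":0},
    {"hand":-1,"tx":0,"ty":0,"tz":0,"roll":0},
    {"hand":-1,"tx":0,"ty":0,"tz":0,"roll":0},
    {"hand":-1,"tx":0,"ty":0,"tz":0,"roll":0},
    {"hand":-1,"tx":0,"ty":0,"tz":0,"roll":0},
    {"hand":-1,"tx":0,"ty":0,"tz":0,"roll":0},
  ],
)

```text
time: 6.05
ee_pos: [536.3, -63.6, 80.6]
ee_rot: [[-1.0, -0.005, -0.0], [-0.005, 1.0, -0.0], [0.0, -0.0, -1.0]]
ft_force: [0.2, -0.9, 3.2]
width: 27.2
finger_force: 25.0
```

Emit:
arm_command(
  deltas=[
    {"hand":-1,"tx":0,"ty":0,"tz":0,"roll":0},
    {"hand":-1,"tx":0,"ty":0,"tz":0,"roll":0},
    {"hand":-1,"tx":0,"ty":0,"tz":0,"roll":0},
    {"hand":-1,"tx":0.005,"ty":0.004,"tz":0,"roll":0},
    {"hand":-1,"tx":0.015,"ty":0.012,"tz":0,"roll":0},
    {"hand":-1,"tx":0.027,"ty":0.022,"tz":0,"roll":0},
    {"hand":-1,"tx":0.039,"ty":0.032,"tz":0,"roll":0},
    {"hand":-1,"tx":0.051,"ty":0.041,"tz":0,"roll":0},
    {"hand":-1,"tx":0.059,"ty":0.048,"tz":0,"roll":0},
    {"hand":-1,"tx":0.062,"ty":0.0505,"tz":0,"roll":0},
    {"hand":-1,"tx":0.062,"ty":0.0505,"tz":0,"roll":0},
    {"hand":-1,"tx":0.062,"ty":0.0505,"tz":0,"roll":0},
  ],
)

```text
time: 7.05
ee_pos: [473.9, -12.8, 80.5]
ee_rot: [[-1.0, -0.005, -0.001], [-0.005, 1.0, 0.001], [0.001, 0.001, -1.0]]
ft_force: [-1.5, 2.0, 3.5]
width: 27.3
finger_force: 25.0
```

```bash
python3 - <<'E'
from h import *
o=ctrl.observe();print(o["ee_pos"],o["ft_force"],o["width"],o["time"])
ims=[]
for c in("scene","side"):
    im=ctrl.snapshot(c); ims.append(im); q=spot(c,im,117,"blue_spot")
    t=at(c,np.array((202.4,193.9) if c=="scene" else (275,173))/[512,384],88)
    if q is not None: print("tip-blue",(t-at(c,q/[512,384],76)).round(1))
cr=lambda im,x,y:cv2.resize(im[y:y+75,x:x+100],None,fx=4,fy=4,interpolation=0)
cv2.imwrite("pics/crop4.png",np.hstack([cr(ims[0],155,150),cr(ims[1],225,140)]))
E
```

```text
[473.860776   -12.83438633  80.5390926 ] [-1.46475422  1.95784995  3.47058643] 27.291064528071324 7.05
scene blue_spot net [205.  201.8] cent [204.2 198.6] box [205. 199.] [198 194  14  10 106]
    [649.  -59.9  76. ]
tip-blue [ 2.6 -1.1 12. ]
side blue_spot net [272.7 178.8] cent [273.1 177.9] box [273.5 178.5] [267 174  13   9  88]
    [647.8 -61.9  76. ]
tip-blue [-0.6 -2.9 12. ]
```

View pics/crop4.png

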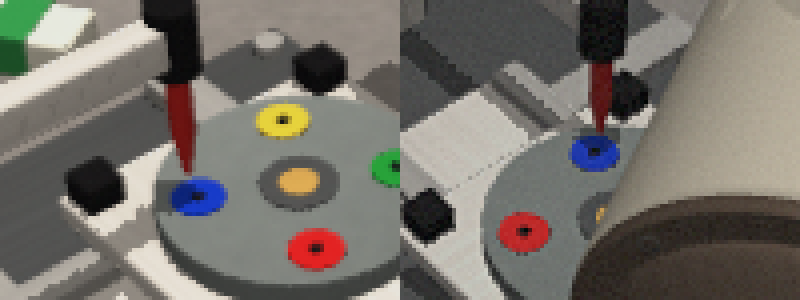

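The scene crop shows the tip at (202.3,193.8) and blue at (204.2,198.6). In the side crop the tip is at (275,173) and blue at (273.1,177.9). Allowing for settling, that leaves a correction of about (+1,−1.3) mm. I'll trim, settle, let go and rise.

Emit:
arm_command(
  deltas=[
    {"hand":-1,"tx":-0.001,"ty":-0.0013,"tz":0,"roll":0},
    {"hand":-1,"tx":-0.001,"ty":-0.0013,"tz":0,"roll":0},
    {"hand":-1,"tx":-0.001,"ty":-0.0013,"tz":0,"roll":0},
    {"hand":-1,"tx":-0.001,"ty":-0.0013,"tz":0,"roll":0},
    {"hand":-1,"tx":-0.001,"ty":-0.0013,"tz":0,"roll":0},
    {"hand":-1,"tx":-0.001,"ty":-0.0013,"tz":0,"roll":0},
    {"hand":0.3,"tx":-0.001,"ty":-0.0013,"tz":0,"roll":0},
    {"hand":0.3,"tx":-0.001,"ty":-0.0013,"tz":0,"roll":0},
    {"hand":0.3,"tx":-0.001,"ty":-0.0013,"tz":0,"roll":0},
    {"hand":0.3,"tx":-0.001,"ty":-0.0013,"tz":0,"roll":0},
    {"hand":0.3,"tx":-0.001,"ty":-0.0013,"tz":0,"roll":0},
    {"hand":0.3,"tx":-0.001,"ty":-0.0013,"tz":0,"roll":0},
  ],
)

```text
time: 8.25
ee_pos: [475.1, -14.7, 80.4]
ee_rot: [[-1.0, -0.004, -0.0], [-0.004, 1.0, -0.0], [0.0, -0.0, -1.0]]
ft_force: [-0.3, -0.0, -0.1]
width: 54.4
finger_force: 0.0
```

```bash
cat > chk.py <<'E'
from h import *
import sys
o=ctrl.observe();print(o["ee_pos"],o["ft_force"],o["width"],o["time"])
ims=[]
for c in("scene","side"):
    im=ctrl.snapshot(c); ims.append(im); q=spot(c,im,117,"blue_spot")
    t=at(c,np.array((202.4,193.9) if c=="scene" else (275,173))/[512,384],88)
    if q is not None: print("tip-blue",(t-at(c,q/[512,384],76)).round(1))
cr=lambda im,x,y:cv2.resize(im[y:y+75,x:x+100],None,fx=4,fy=4,interpolation=0)
cv2.imwrite(sys.argv[1],np.hstack([cr(ims[0],155,150),cr(ims[1],225,140)]))
E
python3 chk.py pics/crop5.png
```

```text
[475.09165122 -14.71458813  80.44237083] [-0.30807674 -0.02488148 -0.10949854] 54.43179873162099 8.25
scene blue_spot net [204.6 203.9] cent [202.5 198.8] box [203. 199.] [196 194  14  10 107]
    [650.9 -61.7  76. ]
tip-blue [ 0.7  0.8 12. ]
side blue_spot net [271.5 177.7] cent [273.2 177. ] box [274.  177.5] [268 173  12   9  84]
    [649.  -63.8  76. ]
tip-blue [-1.9 -1.  12. ]
```

The average offset is now under 1 mm and the knob is released. I'll rise clear.

Emit:
arm_command(
  deltas=[
    {"hand":0.3,"tx":0,"ty":0,"tz":-0.01,"roll":0},
    {"hand":0.3,"tx":0,"ty":0,"tz":-0.03,"roll":0},
    {"hand":0.3,"tx":0,"ty":0,"tz":-0.06,"roll":0},
    {"hand":0.3,"tx":0,"ty":0,"tz":-0.09,"roll":0},
    {"hand":0.3,"tx":0,"ty":0,"tz":-0.12,"roll":0},
    {"hand":0.3,"tx":0,"ty":0,"tz":-0.12,"roll":0},
    {"hand":0.3,"tx":0,"ty":0,"tz":-0.12,"roll":0},
    {"hand":0.3,"tx":0,"ty":0,"tz":-0.12,"roll":0},
  ],
)

```text
time: 9.12
ee_pos: [474.6, -14.7, 200.1]
ee_rot: [[-1.0, -0.004, -0.001], [-0.004, 1.0, 0.0], [0.001, 0.0, -1.0]]
ft_force: [0.5, 0.4, -0.6]
width: 56.6
finger_force: 0.0
```

```bash
python3 chk.py pics/crop6.png
```

```text
[474.59765232 -14.69624672 200.08313678] [ 0.52946304  0.42700377 -0.6495846 ] 56.55454067901215 9.1167
scene blue_spot net [202.6 200.3] cent [202.5 198.8] box [203. 199.] [196 194  14  10 108]
    [650.9 -61.8  76. ]
tip-blue [ 0.7  0.9 12. ]
side blue_spot net [270.  179.1] cent [273.2 177.1] box [274.  177.5] [268 173  12   9  83]
    [649.  -63.6  76. ]
tip-blue [-1.8 -1.2 12. ]
```

View pics/crop6.png

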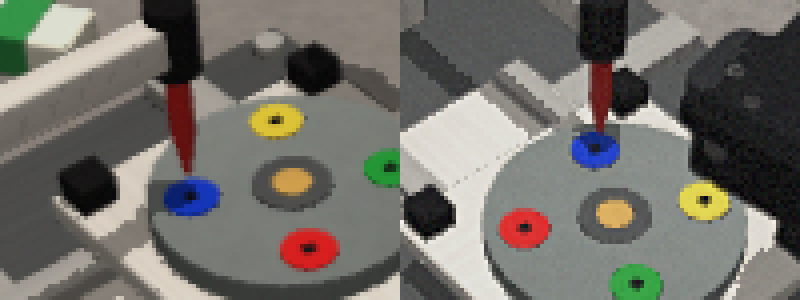

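The blue spot sits under the tip in both views: scene (202.5,198.8) against tip (202.4,193.9), side (273.2,177) against tip (275,173). The arm is clear.

```bash
python3 -c "
from station import ctrl; print(ctrl.finish_job())"
```

```text
the job is handed in; nothing more can be done
None
```

The green spot rested under the pointer for over a second (about 2 mm off, estimated), then the blue spot was slid under it (within about 1 mm); the knob is released, the arm is clear and the job is handed in at about 9 s.

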